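# Turn a tub and tin over together to repack the capsules

## Robot

A 6-joint arm with a two-finger parallel gripper is mounted at the origin on the work surface. World frame = base frame: x ahead of the robot, y to its left, z up, the work surface at z = 0. Lengths are in mm, angles in degrees, forces in N, time in s.
With the tool pointing down it reaches from about 300 to 850 mm from the base axis. Payload 4.2 kg.
Tool frame: the origin (TCP) lies on the centre line of the jaws, within the pads' length; the fingertips stand 14 mm ahead of it and the grasp point (between the pads) lies 5 mm behind it (env.finger_overhang is the z of the fingertips in the tool frame, in mm); z points along the fingers, y is the line along which they close (so a half turn about z gives the same grasp; the last joint's range is limited). The gripper opens to 91 mm and grips with 3 to 60 N. Pads are 32 mm wide; open, the fingers measure 118 mm over their backs; the gripper's body (76 mm by 178 mm) begins 60 mm behind the grasp point.
Start: joints at [67.437, 18.312, 89.639, -0, 72.044, -1.146], TCP at [209.967, 535.309, 227.976] pointing down, gripper open.
Joint ranges: [-177.97, 177.97], [-48.28, 115.42], [12.27, 149.76], [-77.06, 257.06], [2.81, 150.46], [-146.56, 146.56]. Speed limits (degrees/s): [147.25, 147.25, 180, 180, 180, 180].

## Interface

Orientations are given as [roll, pitch, yaw] about the fixed x, y, z axes, in that order (R = Rz(yaw) Ry(pitch) Rx(roll)).
In Python, from workcell import sensors, viewer, env gives the robot as it stands. The module is installed in compiled form; this text tells all that it offers.
- The arm moves only by the tool step_arm, never from a script. Its argument "plan" is one flat list of numbers, 6 for each row, row after row: the shift along the tool's x, y, z in cm, then the turn, a rotation vector about the tool's x, y, z in rad. In form: [x, y, z, wx, wy, wz, x, y, z, wx, wy, wz, ...]. A call has 1 to 5 rows; each row shifts and turns the commanded pose from where the row before left it, along the tool's axes as they then stand; what a row does not reach is not made up. A row lasts 1/12 s, in which the tool goes at most 41.7 mm and 7.16 degrees, less where a joint would pass 70% of its speed; a pose out of reach is approached as far as the arm can. A call is refused whole if a number of a shift passes 4.17 or a number of a turn 0.125, either way. A call with a gripper value outside its range is refused whole. "hand" is the finger opening in cm, from 0 to 9.12, set as the call begins (left out, the last holds). The fingers move at their own pace and stop on an object; "newtons" is the grip in N (left out, the last holds). Time passes only in rows, so rows that do not move let the fingers close. It gives the time, the measured TCP pose, the force, the opening and the grip force at its end, in the units of the state.
- sensors.state(): the state, without advancing time (a new reading comes with each control period).
- viewer.grab_frame(name): name is "side" or "top"; returns a dict with "img" (420x560x3 uint8, red, green, blue), "fx", "fy", "cx", "cy" (pixels), "k1" (the pictures are not rectified: a ray, as slopes to the right and down, at radius r is drawn at 1 + k1 r^2 times it, then the intrinsics apply), "position" and "attitude" of the camera in the world. Camera axes: x right, y down, z forward; pixel columns grow to the right and rows downward; lengths in mm; the calibration is good to about 2 mm. A picture is of the moment at which its call begins. There is no depth.
- env.job_done(): hands the job in; it is judged then, once.
Trained networks look in a picture, given as the dict that the camera call returned (one of the last four; its "shot" number tells which), for a name from the list of things; names that differ only in an ending like _2 or _b are one class to them, and where a whole thing is asked for, a point or a joint stands for the part that bears it (a point fixed in the world has none). Each returns a list of dicts, best first, with "score" (0 to 1); they miss things now and then, are a little off and sometimes report something else, mostly with a low value. They report only what shows in the picture. A call takes as long as a camera call. They do not tell look-alikes from the thing itself.
- viewer.boxes_of(name, picture): "location" ([column, row] in pixels, amid what is visible of it).
- viewer.pinpoint(name, picture): "location" ([column, row] in pixels: a listed point, or the origin of a listed thing).
The state is a dict: "time_s": time; "qpos": joint angles; "qvel": joint speeds; "effort": joint torques, N m; "ee_pos": TCP position; "ee_rot": TCP orientation; "force": force on the tool from outside, world axes, zero at the start; "torque": the same for the moment, N m; "gripper_width": finger opening in mm; "gripper_force": force on a finger pad.
Only numpy, scipy, OpenCV 4.12 (cv2) and the standard library are available. Lean on these libraries where they do the work, as an engineer would, in place of code of your own. Each camera call takes 0.05 s, during which the arm holds its last target. There are 200 camera calls.

## Task

The clear tub with two yellow capsules has the green tin capped mouth-down on top of it: keep the two closed together and turn the pair over, so that the tin stands right way up on the table with the tub above it and the capsules drop into the tin. Ease it over rather than letting it topple, and spill nothing. Then lift the emptied tub off and set it mouth-down, flat inside the blue tray beside the empty one there, leaving that one and the tin's lid where they are and the filled tin standing on the table.

Things in the scene. Friction and masses are not known exactly. Their poses are not given: they have to be found in the camera images.
- tub_center (a point): Clear plastic open box (tub), outside 120 (its x) x 66 (its y) x 44 mm high, walls and floor 3 mm, about 100 g; this point is its centre, half-way up. Its z axis points out of its mouth: up at the start, down when turned over. At the start it stands on the table holding two capsules, with the tin over it. Mouth-down on a flat surface it is 48 mm high (4 mm lip included).
- tub_mouth (a point): Centre of the tub's rim, 44 mm above its underside; the tub's axes. A frosted locating lip stands 4 mm proud of the rim, inside the line of the walls, and drops into the mouth of the tin with 1.5 mm play all round. Nothing fastens tub and tin: grip both at once, across their flush 66 mm sides at the seam, to keep them closed.
- tin_center (a point): Green tin with a steel rim and a yellow note on each end, outside 120 (its x) x 66 (its y) x 40 mm high, walls and base 3 mm, about 150 g; this point is its centre, half-way up. Its z axis points out of its closed base: up at the start (it lies mouth-down on the tub, its x along the tub's x), down when it stands right way up.
- tin_mouth (a point): Centre of the tin's rim, 40 mm from its base; the tin's axes. Closed, it meets the centre of the tub's rim, and the pair is one block 120 x 66 x 84 mm, about 280 g with the capsules, the seam 44 mm from the tub's underside and 40 mm from the tin's base. The block stands safely on an end (120 mm tall) for taking a new grip.
- capsule1_center (a point): Yellow toy capsule, 46 mm long, 32 mm diameter, about 15 g, loose inside the tub at the start; this point is its centre.
- capsule2_center (a point): Yellow toy capsule, 46 mm long, 32 mm diameter, about 15 g, loose inside the tub at the start; this point is its centre.
- tray_in (a point): Blue fixed tray, outside 180 (its x) x 250 (its y) mm, rim 14 mm above the table, walls 4 mm, floor 3 mm thick; this point is the centre of its inner floor, z up. Wherever the tray stands, its +y half holds the other empty tub, its -y half is free.
- tray_free (a point): The middle of the tray's free part, on its floor, 55 mm to the tray's -y side of its centre; the tray's axes. A tub fits there with its length along the tray's x.
- empty_tub: Another, empty clear tub of the same size, loose, standing mouth-down in the +y half of the tray, its length about along the tray's x; 48 mm high; the origin is the middle of its lowest face (the lip), z up.
- tin_lid: The tin's green lid, 124 x 70 x 12 mm, lying loose on the table beyond the rest; not needed and to be left alone; origin at the centre of its underside.
Mind the look-alikes: they are no part of the job. What is shaped like the part that bears tub_center but orange is not meant. Leave any brown look-alike of the part that bears tin_center alone.

How it is judged (in metres and radians):
On the way:
1. the closed pair stands turned over on the table: tin right way up below, tub on top, rims together (angle between each of tin_center, tub_center's own z axis and vertical above 3 rad and height (world z) of tin_center between 0.015 and 0.0222 m and distance between tub_mouth and tin_mouth below 0.008 m), for 0.2 s.
At the end, for the whole second after the job is handed in: The tin stands right way up on the table (within 8 degrees) with both capsules inside it; the tub lies mouth-down and flat (within 3.5 degrees) on the floor of the blue tray; all at rest (angle between tin_center's own z axis and vertical above 3 rad and height (world z) of tin_center between 0.015 and 0.0222 m and x of capsule1_center in the frame of tin_mouth between -0.056 and 0.056 m and y of capsule1_center in the frame of tin_mouth between -0.03 and 0.03 m and z of capsule1_center in the frame of tin_mouth between 0 and 0.04 m and x of capsule2_center in the frame of tin_mouth between -0.056 and 0.056 m and y of capsule2_center in the frame of tin_mouth between -0.03 and 0.03 m and z of capsule2_center in the frame of tin_mouth between 0 and 0.04 m and angle between tub_center's own z axis and vertical above 3.08 rad and z of tub_center in the frame of tray_in between 0.021 and 0.0295 m and x of tub_center in the frame of tray_in between -0.085 and 0.085 m and y of tub_center in the frame of tray_in between -0.12 and 0.12 m and linear speed of each of tub, tin below 0.03 m/s and linear speed of each of capsule1, capsule2 below 0.15 m/s); the robot touches nothing.
It fails at once if the tub and the tin come apart (rims more than 15 mm off one another) before the tin stands right way up (distance between tub_mouth and tin_mouth above 0.015 m and angle between tin_center's own z axis and vertical below 2.7 rad).
It fails at once if a capsule leaves the tub and the tin ((not (x of capsule1_center in the frame of tin_mouth between -0.062 and 0.062 m and y of capsule1_center in the frame of tin_mouth between -0.035 and 0.035 m and z of capsule1_center in the frame of tin_mouth between -0.045 and 0.041 m) and not (x of capsule1_center in the frame of tub_mouth between -0.062 and 0.062 m and y of capsule1_center in the frame of tub_mouth between -0.035 and 0.035 m and z of capsule1_center in the frame of tub_mouth between -0.045 and 0.041 m)) or (not (x of capsule2_center in the frame of tin_mouth between -0.062 and 0.062 m and y of capsule2_center in the frame of tin_mouth between -0.035 and 0.035 m and z of capsule2_center in the frame of tin_mouth between -0.045 and 0.041 m) and not (x of capsule2_center in the frame of tub_mouth between -0.062 and 0.062 m and y of capsule2_center in the frame of tub_mouth between -0.035 and 0.035 m and z of capsule2_center in the frame of tub_mouth between -0.045 and 0.041 m))).
It fails at once if the pair is let topple or slammed down (the tin turns faster than 7 rad/s) (angular speed of tin above 7 rad/s).
It fails at once if the empty tub in the tray is shifted by more than 30 mm (distance of empty_tub from where it was at the start of the episode above 0.03 m).
It fails at once if the tin's lid is shifted by more than 30 mm (distance of tin_lid from where it was at the start of the episode above 0.03 m).
It also fails if it takes over 67 s, if anything falls off the work surface, if the arm or the gripper's body presses on something with over 40 N, if the wrist force passes 120 N, or if a joint passes its speed limit or range.

## Working session

There is one attempt and no reset: what is moved stays moved. The work goes in short steps, Python scripts to look and compute and a tool call to move; the robot and the scene stay as the last step left them, time stands still between calls to the robot, and variables do not carry over. Pictures are saved under pics/ and viewed, at most 10 in all, crops included, and the job is handed in when it is done.

Besides the shell and the picture viewer there is one more tool, called after "Emit:" by a JSON object that holds its "op" and its "data", one argument or row to a line. step_arm: Moves the arm, as the interface text tells. Its arguments: {"type":"object","properties":{"plan":{"type":"array","items":{"type":"number"}},"hand":{"type":"number"},"newtons":{"type":"number"}},"required":["plan"]}

```bash
mkdir -p pics; cat > h.py <<'E'
import numpy as np, cv2
from scipy.spatial.transform import Rotation as R
from workcell import sensors, viewer, env
def cam(f):
    a=np.array(f["attitude"],float)
    M=a if a.shape==(3,3) else R.from_euler('xyz',a,degrees=True).as_matrix()
    return M,np.array(f["position"],float)
def ray(f,px):
    u=cv2.undistortPoints(np.array([[px]],float),np.array([[f["fx"],0,f["cx"]],[0,f["fy"],f["cy"]],[0,0,1.]]),np.array([f["k1"],0,0,0.]))[0,0]
    M,p=cam(f); return p,M@np.array([u[0],u[1],1])
def at(f,px,z):
    p,d=ray(f,px); return p+d*(z-p[2])/d[2]
def proj(f,P):
    M,p=cam(f); c=M.T@(np.array(P,float)-p); s=c[:2]/c[2]; s=s*(1+f["k1"]*(s@s))
    return np.array([f["fx"]*s[0]+f["cx"],f["fy"]*s[1]+f["cy"]])
E
python3 - <<'E'
from h import *
print(sensors.state()); print(env.finger_overhang)
fs={}
for n in("top","side"):
    f=viewer.grab_frame(n);fs[n]=f
    print(n,{k:v for k,v in f.items() if k!="img"})
    cv2.imwrite(f"pics/{n}0.png",f["img"][...,::-1])
    for o in["tub_center","tub_mouth","tin_center","tin_mouth","capsule1_center","tray_in","tray_free","empty_tub","tin_lid"]:
        print(o,[(np.round(d["location"]).tolist(),round(d["score"],2)) for d in viewer.pinpoint(o,f)])
E
```

```text
{'time_s': 0.0, 'qpos': array([ 6.74375191e+01,  1.83509790e+01,  8.97079317e+01, -3.33698342e-03,
        7.20428455e+01, -1.14788617e+00]), 'qvel': array([-0.04529555, -0.00491364,  0.05718445,  0.08727919,  0.06951042,
        0.0022295 ]), 'effort': array([-7.00441378e-04, -4.12477756e+01, -2.31978464e+01,  7.26189651e-02,
        4.55129310e-02, -1.32246309e-04]), 'ee_pos': array([209.78678687, 534.83766629, 227.11655722]), 'ee_rot': array([-1.79898201e+02,  1.13347556e-03,  1.58586438e+02]), 'force': array([ 0.33864199,  0.14431165, -0.00511251]), 'torque': array([-0.01347922, -0.00433831, -0.04490531]), 'gripper_force': 0.0, 'gripper_width': 91.09946269735102}
14.0
top {'fx': 398.4499826872074, 'fy': 398.4499826872074, 'cx': 280.31732146057095, 'cy': 213.29929167137226, 'k1': -0.10882317658805092, 'position': array([432.54330768,  21.01579723, 762.74583292]), 'attitude': array([-169.31266568,    0.5943972 ,  -90.34106097]), 'shot': 1}
tub_center [([207.0, 306.0], 0.57)]
tub_mouth [([205.0, 311.0], 0.79)]
tin_center [([215.0, 217.0], 0.93), ([129.0, 240.0], 0.81), ([216.0, 222.0], 0.51)]
tin_mouth [([132.0, 245.0], 0.76), ([218.0, 219.0], 0.68)]
capsule1_center []
tray_in [([375.0, 242.0], 0.81)]
tray_free [([401.0, 249.0], 0.61)]
empty_tub [([340.0, 244.0], 0.89)]
tin_lid [([277.0, 149.0], 0.8)]
side {'fx': 396.9668312855597, 'fy': 396.9668312855597, 'cx': 269.67569439055126, 'cy': 203.50246285243068, 'k1': -0.10674629270887924, 'position': array([374.33712472, 645.1314932 , 452.05603463]), 'attitude': array([-119.89421036,   -1.17874326, -163.56506992]), 'shot': 2}
tub_center [([339.0, 295.0], 0.75), ([312.0, 191.0], 0.39)]
tub_mouth [([339.0, 282.0], 0.93)]
tin_center [([228.0, 354.0], 0.79), ([245.0, 248.0], 0.74)]
tin_mouth [([228.0, 363.0], 0.77)]
capsule1_center []
tray_in [([299.0, 196.0], 0.98)]
tray_free [([312.0, 190.0], 0.57)]
empty_tub [([294.0, 210.0], 0.97)]
tin_lid [([193.0, 224.0], 0.78)]
```

View pics/top0.png

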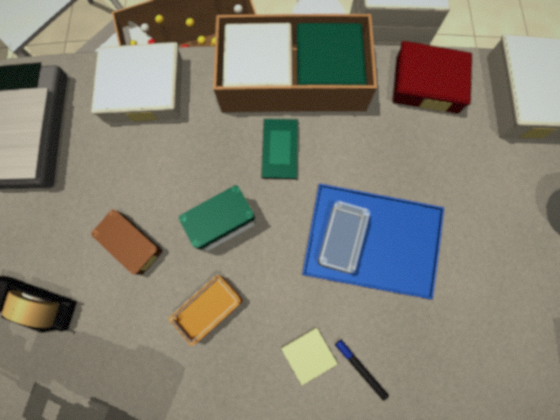

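View pics/side0.png

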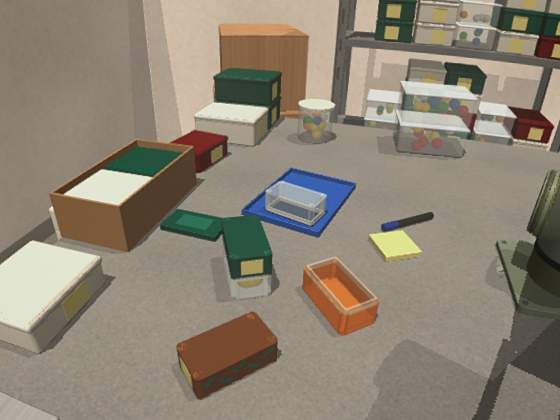

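The pair is the green tin over the clear tub at top (217,217) and side (247,258). Things it could be confused with in the top view: the brown tin (127,241), the orange tub (207,309), the lid (280,149) and the empty tub in the tray (345,237). Next I'll segment the tin top and the tray.

```bash
cat > seg.py <<'E'
from h import *
def rect(f,mask,box,z):
    m=np.zeros_like(mask);x0,y0,x1,y1=box;m[y0:y1,x0:x1]=mask[y0:y1,x0:x1]
    n,l,s,c=cv2.connectedComponentsWithStats(m.astype(np.uint8));i=1+np.argmax(s[1:,4])
    ct=max(cv2.findContours((l==i).astype(np.uint8),0,1)[0],key=cv2.contourArea)[:,0]
    P=np.array([at(f,p.astype(float),z)[:2] for p in ct],np.float32)
    r=cv2.minAreaRect(P); return r,cv2.boxPoints(r)
E
python3 - <<'E'
from seg import *
f=viewer.grab_frame("top");im=f["img"].astype(int);r,g,b=im[...,0],im[...,1],im[...,2]
green=(g>r*1.35)&(g>b*1.1)&(g>35)
blue=(b>r*1.6)&(b>g*1.3)
print("tin",rect(f,green,(165,170,262,262),84))
print("lid",rect(f,green,(255,115,305,185),12))
print("tray",rect(f,blue,(290,170,460,310),14))
brown=(r>g*1.5)&(r>70)
print("brown",rect(f,brown,(80,195,165,280),40))
print("orange",rect(f,brown,(160,270,250,350),44))
print("emptytub",at(f,(345,237),48), "note/pen",at(f,(309,355),0))
s=viewer.grab_frame("side")
for P in [(0,0)]: pass
c=cv2.resize(f["img"][170:360,80:290],None,fx=2.8,fy=2.8);cv2.imwrite("pics/crop1.png",c[...,::-1])
E
```

```text
tin (((555.2323608398438, 138.69747924804688), (70.13690185546875, 118.93954467773438), 28.760799407958984), array([[495.87595 , 173.9575  ],
       [553.10425 ,  69.69081 ],
       [614.58875 , 103.437454],
       [557.3605  , 207.70415 ]], dtype=float32))
lid (((706.855712890625, 28.335243225097656), (68.74974822998047, 123.86186981201172), 87.76266479492188), array([[643.63     ,  -3.5957088],
       [767.39746  ,  -8.431147 ],
       [770.0814   ,  60.266197 ],
       [646.31396  ,  65.10163  ]], dtype=float32))
tray (((520.83056640625, -150.73190307617188), (248.5867462158203, 178.99301147460938), 78.4951171875), array([[ 408.34177 , -254.67773 ],
       [ 583.7384  , -290.37814 ],
       [ 633.31934 ,  -46.78607 ],
       [ 457.92273 ,  -11.085663]], dtype=float32))
brown (((519.0278930664062, 318.9793395996094), (118.68000030517578, 65.02311706542969), 49.83546447753906), array([[455.9093 , 294.60144],
       [505.59964, 252.66254],
       [582.1465 , 343.35724],
       [532.4562 , 385.29614]], dtype=float32))
orange (((362.83709716796875, 199.8653564453125), (45.76494598388672, 7.43123722076416), 37.72335433959961), array([[342.46423, 188.8037 ],
       [347.01105, 182.92577],
       [383.20996, 210.92702],
       [378.66315, 216.80495]], dtype=float32))
emptytub [522.94710047 -89.06836646  48.        ] note/pen [309.36618413 -23.40209159   0.        ]
```

View pics/crop1.png

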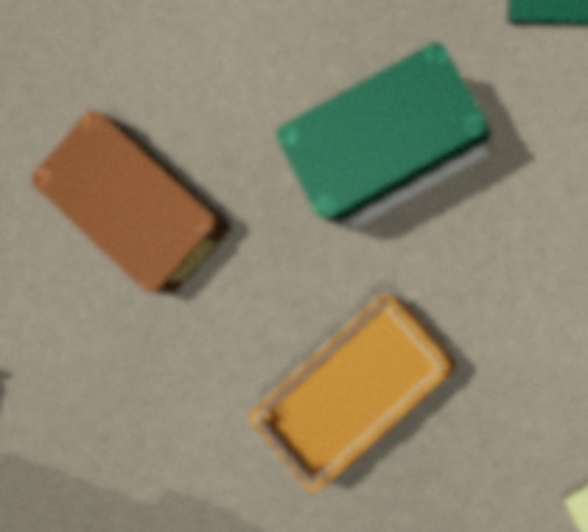

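The choice holds up: the crop shows the green tin at about (383,130), the brown tin on the left at (125,200), and the orange tub at the bottom at (355,390). Now a helper that turns target poses into move rows.

```bash
cat > plan.py <<'E'
from h import *
from scipy.linalg import logm,expm
def T(p,Rm):
    M=np.eye(4);M[:3,:3]=Rm;M[:3,3]=p;return M
def cur():
    s=sensors.state();return T(s["ee_pos"],R.from_euler('xyz',s["ee_rot"],degrees=True).as_matrix())
def ori(xang,tilt): # tool x heading (deg) when pointing down, then turn tilt (deg) about tool y (+: tool points toward its x heading)
    return (R.from_euler('z',xang,degrees=True)*R.from_euler('x',180,degrees=True)*R.from_euler('y',tilt,degrees=True)).as_matrix()
def tgt(grasp,xang,tilt):
    Rm=ori(xang,tilt);return T(np.array(grasp,float)+5*Rm[:,2],Rm)
def row(A,B,n):
    X=np.real(expm(logm(np.linalg.inv(A)@B)/n))
    return np.r_[X[:3,3]/10,R.from_matrix(X[:3,:3]).as_rotvec()]
def go(A,B,n,name=""):
    print(name,n,"x",np.round(row(A,B,n),4).tolist());return B
E
python3 - <<'E'
from plan import *
A=cur()
A=go(A,tgt((557,139.5,190),118.8,-11.5),15,"over")
A=go(A,tgt((557,139.5,46),118.8,-11.5),8,"down")
E
```

```text
over 15 x [-3.5078, -0.542, 0.6235, 0.0046, -0.0128, 0.0461]
down 8 x [0.3589, -0.0, 1.7639, 0.0, -0.0, -0.0]
```

Emit:
{"op": "step_arm", "data": {
  "plan": [-3.51, -0.54, 0.62, 0.0046, -0.0128, 0.0461, -3.51, -0.54, 0.62, 0.0046, -0.0128, 0.0461, -3.51, -0.54, 0.62, 0.0046, -0.0128, 0.0461, -3.51, -0.54, 0.62, 0.0046, -0.0128, 0.0461, -3.51, -0.54, 0.62, 0.0046, -0.0128, 0.0461],
  "hand": 9.1,
  "newtons": 45
}}

```text
time_s: 1.52
ee_pos: [356.1, 431.1, 201.5]
ee_rot: [-179.1, 3.8, 145.3]
force: [0.3, 0.9, -0.0]
gripper_width: 90.9
gripper_force: 0.0
```

Emit:
{"op": "step_arm", "data": {
  "plan": [-3.51, -0.54, 0.62, 0.0046, -0.0128, 0.0461, -3.51, -0.54, 0.62, 0.0046, -0.0128, 0.0461, -3.51, -0.54, 0.62, 0.0046, -0.0128, 0.0461, -3.51, -0.54, 0.62, 0.0046, -0.0128, 0.0461, -3.51, -0.54, 0.62, 0.0046, -0.0128, 0.0461]
}}

```text
time_s: 1.93
ee_pos: [474.3, 296.0, 187.5]
ee_rot: [-179.1, 7.7, 132.1]
force: [0.8, 0.5, -0.2]
gripper_width: 91.1
gripper_force: 0.0
```

Emit:
{"op": "step_arm", "data": {
  "plan": [-3.51, -0.54, 0.62, 0.0046, -0.0128, 0.0461, -3.51, -0.54, 0.62, 0.0046, -0.0128, 0.0461, -3.51, -0.54, 0.62, 0.0046, -0.0128, 0.0461, -3.51, -0.54, 0.62, 0.0046, -0.0128, 0.0461, -3.51, -0.54, 0.62, 0.0046, -0.0128, 0.0461]
}}

```text
time_s: 2.35
ee_pos: [558.8, 137.2, 185.4]
ee_rot: [179.9, 11.5, 118.7]
force: [0.4, -0.2, -0.4]
gripper_width: 91.0
gripper_force: 0.0
```

Emit:
{"op": "step_arm", "data": {
  "plan": [0, 0, 0, 0, 0, 0, 0, 0, 0, 0, 0, 0]
}}

```text
time_s: 2.52
ee_pos: [558.4, 137.5, 185.3]
ee_rot: [180.0, 11.4, 118.7]
force: [-0.2, 0.6, -0.9]
gripper_width: 91.2
gripper_force: 0.0
```

```bash
python3 - <<'E'
from plan import *
s=sensors.state();print(s["time_s"],s["qpos"].round(1),s["ee_pos"],s["ee_rot"])
A=cur()
A=go(A,tgt((557,139.5,46),118.8,-11.5),8,"down")
f=viewer.grab_frame("top");cv2.imwrite("pics/top1.png",f["img"][...,::-1])
E
```

```text
2.5167 [ 19.   19.2  95.8 -12.6  63.6  -4.3] [558.35840272 137.49882778 185.34908993] [179.97414464  11.42660055 118.66295044]
down 8 x [0.3755, -0.0033, 1.7637, -0.0, -0.0002, -0.0003]
```

View pics/top1.png

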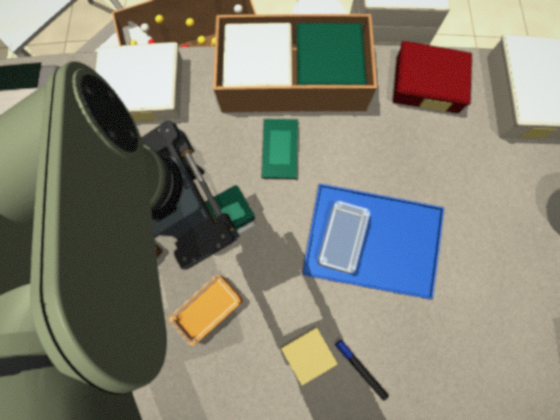

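The jaws, around (190,205), straddle the tin with its visible end at (235,208). Descending.

Emit:
{"op": "step_arm", "data": {
  "plan": [0.38, 0, 1.76, 0, 0, 0, 0.38, 0, 1.76, 0, 0, 0, 0.38, 0, 1.76, 0, 0, 0, 0.38, 0, 1.76, 0, 0, 0]
}}

```text
time_s: 2.9
ee_pos: [557.1, 141.3, 112.9]
ee_rot: [179.9, 11.4, 118.9]
force: [-0.2, 0.6, -0.5]
gripper_width: 91.2
gripper_force: 0.0
```

Emit:
{"op": "step_arm", "data": {
  "plan": [0.38, 0, 1.76, 0, 0, 0, 0.38, 0, 1.76, 0, 0, 0, 0.38, 0, 1.76, 0, 0, 0, 0.38, 0, 1.76, 0, 0, 0, 0, 0, 0, 0, 0, 0]
}}

```text
time_s: 3.32
ee_pos: [554.3, 141.3, 38.2]
ee_rot: [-179.6, 11.4, 119.0]
force: [-1.0, -0.6, -0.5]
gripper_width: 90.6
gripper_force: 0.0
```

```bash
python3 - <<'E'
from plan import *
s=sensors.state();print(s["force"],s["ee_pos"]-5*ori(118.8,-11.5)[:,2],s["ee_rot"])
f=viewer.grab_frame("side");cv2.imwrite("pics/side1.png",f["img"][...,::-1])
E
```

```text
[-1.04811857 -0.64161028 -0.52075866] [553.86852577 142.15236658  43.13874172] [-179.64119669   11.35480974  119.02197414]
```

View pics/side1.png

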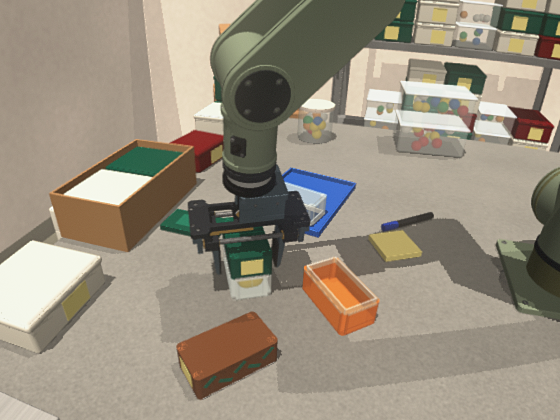

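The fingers straddle the pair at the seam, around (250,255). Closing.

Emit:
{"op": "step_arm", "data": {
  "plan": [0, 0, 0, 0, 0, 0, 0, 0, 0, 0, 0, 0, 0, 0, 0, 0, 0, 0, 0, 0, 0, 0, 0, 0, 0, 0, 0, 0, 0, 0],
  "hand": 5.5,
  "newtons": 45
}}

```text
time_s: 3.78
ee_pos: [557.6, 140.7, 42.5]
ee_rot: [179.9, 11.5, 118.8]
force: [-0.1, 0.5, 3.8]
gripper_width: 66.0
gripper_force: 45.0
```

Emit:
{"op": "step_arm", "data": {
  "plan": [0, 0, 0, 0, 0, 0, 0, 0, 0, 0, 0, 0, 0, 0, 0, 0, 0, 0, 0, 0, 0, 0, 0, 0, 0, 0, 0, 0, 0, 0]
}}

```text
time_s: 4.2
ee_pos: [557.6, 140.7, 42.4]
ee_rot: [179.9, 11.5, 118.8]
force: [-1.9, 1.1, 7.0]
gripper_width: 65.9
gripper_force: 45.0
```

```bash
python3 - <<'E'
from plan import *
s=sensors.state();A=cur();g=A[:3,3]-5*A[:3,2];print(s["force"],g,s["ee_rot"],s["gripper_force"])
A0=A
# lift; then screw to xheading 95, tilt 0
A=go(A,T(A[:3,3]+[0,0,150],A[:3,:3]),8,"lift")
x,y=555,150
A=go(A,tgt((x,y,195),95,34),14,"turn1")
A=go(A,tgt((x,y,195),95,78.5),10,"turn2")
E
```

```text
[-1.94318374  1.12642657  7.00716277] [557.14379466 141.5273305   47.34271188] [179.88623083  11.46932366 118.80944144] 44.98954410664737
lift 8 x [-0.3728, 0.0036, -1.8376, -0.0, -0.0, 0.0]
turn1 14 x [0.0884, 0.0063, 0.027, -0.0058, 0.0558, 0.0299]
turn2 10 x [0.0388, -0.0, -0.0015, 0.0, 0.0777, 0.0]
```

Emit:
{"op": "step_arm", "data": {
  "plan": [-0.37, 0, -1.84, 0, 0, 0, -0.37, 0, -1.84, 0, 0, 0, -0.37, 0, -1.84, 0, 0, 0, -0.37, 0, -1.84, 0, 0, 0]
}}

```text
time_s: 4.53
ee_pos: [556.4, 140.3, 116.6]
ee_rot: [-179.9, 11.4, 118.8]
force: [0.1, 0.3, -2.5]
gripper_width: 65.6
gripper_force: 45.0
```

Emit:
{"op": "step_arm", "data": {
  "plan": [-0.37, 0, -1.84, 0, 0, 0, -0.37, 0, -1.84, 0, 0, 0, -0.37, 0, -1.84, 0, 0, 0, -0.37, 0, -1.84, 0, 0, 0]
}}

```text
time_s: 4.87
ee_pos: [556.3, 140.3, 191.7]
ee_rot: [-179.9, 11.4, 118.8]
force: [0.1, -0.4, -2.9]
gripper_width: 65.9
gripper_force: 45.0
```

Emit:
{"op": "step_arm", "data": {
  "plan": [0.09, 0.01, 0.03, -0.0058, 0.0558, 0.0299, 0.09, 0.01, 0.03, -0.0058, 0.0558, 0.0299, 0.09, 0.01, 0.03, -0.0058, 0.0558, 0.0299, 0.09, 0.01, 0.03, -0.0058, 0.0558, 0.0299, 0.09, 0.01, 0.03, -0.0058, 0.0558, 0.0299]
}}

```text
time_s: 5.28
ee_pos: [555.2, 144.6, 189.2]
ee_rot: [177.9, -4.9, 110.5]
force: [-0.0, -0.1, -2.4]
gripper_width: 66.0
gripper_force: 45.0
```

Emit:
{"op": "step_arm", "data": {
  "plan": [0.09, 0.01, 0.03, -0.0058, 0.0558, 0.0299, 0.09, 0.01, 0.03, -0.0058, 0.0558, 0.0299, 0.09, 0.01, 0.03, -0.0058, 0.0558, 0.0299, 0.09, 0.01, 0.03, -0.0058, 0.0558, 0.0299, 0.09, 0.01, 0.03, -0.0058, 0.0558, 0.0299]
}}

```text
time_s: 5.7
ee_pos: [554.5, 148.9, 188.5]
ee_rot: [178.0, -21.2, 102.3]
force: [0.1, 0.8, -3.4]
gripper_width: 65.6
gripper_force: 45.0
```

Emit:
{"op": "step_arm", "data": {
  "plan": [0.09, 0.01, 0.03, -0.0058, 0.0558, 0.0299, 0.09, 0.01, 0.03, -0.0058, 0.0558, 0.0299, 0.09, 0.01, 0.03, -0.0058, 0.0558, 0.0299, 0.09, 0.01, 0.03, -0.0058, 0.0558, 0.0299, 0, 0, 0, 0, 0, 0]
}}

```text
time_s: 6.12
ee_pos: [553.8, 151.3, 187.4]
ee_rot: [-179.6, -34.0, 94.6]
force: [-0.1, -0.9, -2.9]
gripper_width: 65.8
gripper_force: 45.0
```

```bash
python3 - <<'E'
from plan import *
s=sensors.state();A=cur();print(s["force"],s["qpos"].round(1),s["ee_rot"],s["gripper_force"],s["gripper_width"])
A=go(A,tgt((555,150,195),95,78.5),12,"turn2")
f=viewer.grab_frame("side");cv2.imwrite("pics/side2.png",f["img"][...,::-1])
E
```

```text
[-0.12147997 -0.93646143 -2.89638002] [ -3.9  22.3  98.2  35.9  69.9 -24.5] [-179.5990792   -33.95027861   94.64747345] 44.98472096398473 65.8003842237331
turn2 12 x [0.0631, 0.0088, -0.0083, -0.0001, 0.0648, -0.0005]
```

View pics/side2.png

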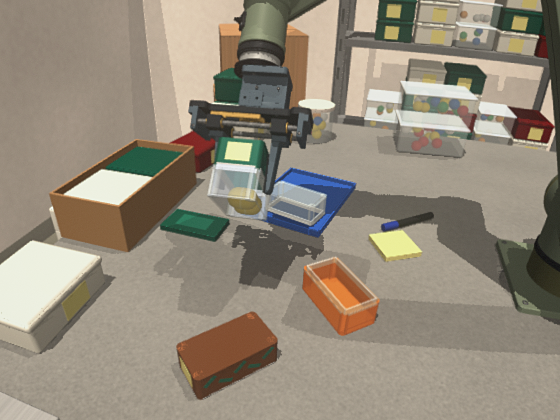

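The pair is held closed and tilted about 45° at (238,180), with both capsules inside. Completing the turn and lowering it.

Emit:
{"op": "step_arm", "data": {
  "plan": [0.06, 0.01, -0.01, 0, 0.0648, 0, 0.06, 0.01, -0.01, 0, 0.0648, 0, 0.06, 0.01, -0.01, 0, 0.0648, 0, 0.06, 0.01, -0.01, 0, 0.0648, 0, 0.06, 0.01, -0.01, 0, 0.0648, 0]
}}

```text
time_s: 6.58
ee_pos: [555.0, 155.2, 192.0]
ee_rot: [180.0, -52.5, 95.1]
force: [0.3, 0.5, -1.4]
gripper_width: 65.6
gripper_force: 45.0
```

Emit:
{"op": "step_arm", "data": {
  "plan": [0.06, 0.01, -0.01, 0, 0.0648, 0, 0.06, 0.01, -0.01, 0, 0.0648, 0, 0.06, 0.01, -0.01, 0, 0.0648, 0, 0.06, 0.01, -0.01, 0, 0.0648, 0, 0.06, 0.01, -0.01, 0, 0.0648, 0]
}}

```text
time_s: 7.0
ee_pos: [555.5, 156.3, 194.4]
ee_rot: [-179.9, -71.1, 95.0]
force: [0.8, -0.2, -2.3]
gripper_width: 65.7
gripper_force: 45.0
```

Emit:
{"op": "step_arm", "data": {
  "plan": [0.06, 0.01, -0.01, 0, 0.0648, 0, 0.06, 0.01, -0.01, 0, 0.0648, 0, 0, 0, 0, 0, 0, 0, 0, 0, 0, 0, 0, 0]
}}

```text
time_s: 7.33
ee_pos: [555.5, 156.6, 194.9]
ee_rot: [-179.2, -78.4, 94.3]
force: [0.2, -0.1, -2.4]
gripper_width: 65.7
gripper_force: 45.0
```

```bash
python3 - <<'E'
from plan import *
s=sensors.state();A=cur();print(s["force"],s["qpos"].round(1),s["ee_rot"],A[:3,3]-5*A[:3,2])
A=go(A,tgt((555,150,75),95,78.5),8,"down")
A=go(A,tgt((555,150,66),95,78.5),3,"down2")
f=viewer.grab_frame("side");cv2.imwrite("pics/side3.png",f["img"][60:360,100:460][...,::-1])
E
```

```text
[ 0.18633768 -0.1148366  -2.38918085] [-16.2  38.4 103.6  66.1  93.4 -54.8] [-179.17723331  -78.35040402   94.28053817] [555.96995949 151.71266529 195.86632614]
down 8 x [-1.484, -0.0114, 0.2835, -0.0003, 0.0003, -0.0003]
down2 3 x [-0.294, 0.0, 0.0598, 0.0, 0.0, -0.0]
```

View pics/side3.png

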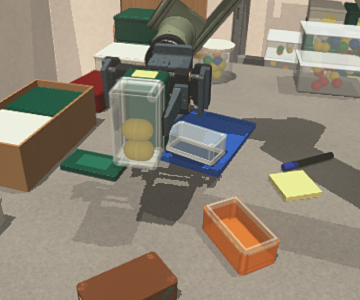

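The block is upright on end at crop (138,120) with the capsules in its lower end. Lowering.

Emit:
{"op": "step_arm", "data": {
  "plan": [-1.48, -0.01, 0.28, 0, 0, 0, -1.48, -0.01, 0.28, 0, 0, 0, -1.48, -0.01, 0.28, 0, 0, 0, -1.48, -0.01, 0.28, 0, 0, 0]
}}

```text
time_s: 7.72
ee_pos: [555.4, 155.8, 136.1]
ee_rot: [179.5, -78.3, 95.6]
force: [0.5, -1.0, -2.0]
gripper_width: 65.9
gripper_force: 45.0
```

Emit:
{"op": "step_arm", "data": {
  "plan": [-1.48, -0.01, 0.28, 0, 0, 0, -1.48, -0.01, 0.28, 0, 0, 0, -1.48, -0.01, 0.28, 0, 0, 0, -1.48, -0.01, 0.28, 0, 0, 0]
}}

```text
time_s: 8.05
ee_pos: [555.0, 154.8, 74.9]
ee_rot: [179.9, -78.4, 95.2]
force: [1.1, 0.3, -2.6]
gripper_width: 65.6
gripper_force: 45.0
```

Emit:
{"op": "step_arm", "data": {
  "plan": [-0.29, 0, 0.06, 0, 0, 0, -0.29, 0, 0.06, 0, 0, 0, -0.29, 0, 0.06, 0, 0, 0, 0, 0, 0, 0, 0, 0]
}}

```text
time_s: 8.38
ee_pos: [554.8, 154.6, 66.5]
ee_rot: [-179.6, -78.5, 94.6]
force: [0.6, 0.5, -2.7]
gripper_width: 66.0
gripper_force: 45.0
```

```bash
python3 - <<'E'
from plan import *
s=sensors.state();A=cur();print(s["force"],s["qpos"].round(1),s["ee_rot"],A[:3,3]-5*A[:3,2])
f=viewer.grab_frame("side")
g=A[:3,3]-5*A[:3,2]
B=go(A,tgt((g[0],g[1],g[2]-1),95,78.5),1,"1mm")
E
```

```text
[ 0.59126628  0.5492625  -2.66768872] [-16.4  50.  105.4  65.9  88.1 -67.2] [-179.6062206   -78.50801681   94.63645711] [555.19906674 149.75304073  67.52123494]
1mm 1 x [-0.0981, 0.0005, 0.0199, -0.0007, -0.0001, -0.0013]
```

Still 5 mm or so in the air. I'll ease it down about 1 mm per row.

Emit:
{"op": "step_arm", "data": {
  "plan": [-0.1, 0, 0.02, 0, 0, 0, -0.1, 0, 0.02, 0, 0, 0, -0.1, 0, 0.02, 0, 0, 0, -0.1, 0, 0.02, 0, 0, 0, 0, 0, 0, 0, 0, 0]
}}

```text
time_s: 8.85
ee_pos: [554.6, 154.7, 62.5]
ee_rot: [-179.5, -78.5, 94.6]
force: [0.8, 0.6, -2.8]
gripper_width: 66.0
gripper_force: 45.0
```

Emit:
{"op": "step_arm", "data": {
  "plan": [-0.1, 0, 0.02, 0, 0, 0, 0, 0, 0, 0, 0, 0]
}}

```text
time_s: 9.02
ee_pos: [554.6, 154.7, 61.4]
ee_rot: [-179.5, -78.5, 94.5]
force: [-0.5, -0.8, -2.4]
gripper_width: 65.8
gripper_force: 45.0
```

Emit:
{"op": "step_arm", "data": {
  "plan": [-0.1, 0, 0.02, 0, 0, 0, 0, 0, 0, 0, 0, 0]
}}

```text
time_s: 9.18
ee_pos: [554.6, 154.7, 60.3]
ee_rot: [-179.5, -78.5, 94.5]
force: [0.2, -1.1, -3.3]
gripper_width: 65.9
gripper_force: 45.0
```

Emit:
{"op": "step_arm", "data": {
  "plan": [-0.1, 0, 0.02, 0, 0, 0, 0, 0, 0, 0, 0, 0]
}}

```text
time_s: 9.35
ee_pos: [554.6, 154.6, 59.8]
ee_rot: [-179.6, -78.6, 94.7]
force: [0.2, 0.6, -0.6]
gripper_width: 66.0
gripper_force: 45.0
```

Emit:
{"op": "step_arm", "data": {
  "plan": [-0.1, 0, 0.02, 0, 0, 0, 0, 0, 0, 0, 0, 0]
}}

```text
time_s: 9.52
ee_pos: [554.6, 154.6, 59.9]
ee_rot: [-179.7, -78.7, 94.8]
force: [-1.1, -1.5, 5.2]
gripper_width: 65.8
gripper_force: 45.0
```

It has touched down. Releasing, then going straight up (the fingers straddle the sides), swinging to a −20° tilt and coming down again.

Emit:
{"op": "step_arm", "data": {
  "plan": [0, 0, 0, 0, 0, 0, 0, 0, 0, 0, 0, 0, 0, 0, 0, 0, 0, 0, 0, 0, 0, 0, 0, 0, 0, 0, 0, 0, 0, 0],
  "hand": 9.1
}}

```text
time_s: 9.93
ee_pos: [554.6, 154.8, 58.3]
ee_rot: [-179.5, -78.5, 94.5]
force: [-0.1, 0.9, 0.5]
gripper_width: 90.8
gripper_force: 0.0
```

```bash
python3 - <<'E'
from plan import *
s=sensors.state();A=cur();g=A[:3,3]-5*A[:3,2];print(s["force"],s["ee_rot"],g,s["gripper_width"])
A=go(A,tgt((555,151,155),95,78.5),7,"up")
A=go(A,tgt((555,153,155),95,-20),16,"swing")
A=go(A,tgt((555,153,80),95,-20),6,"down")
f=viewer.grab_frame("side");cv2.imwrite("pics/side4.png",f["img"][60:360,100:460][...,::-1])
E
```

```text
[-0.10364773  0.9413883   0.53441556] [-179.4789717   -78.5090896    94.52058052] [555.00977354 149.87471352  59.30122829] 90.82434518420109
up 7 x [1.3429, -0.0001, -0.2567, -0.0001, -0.0, -0.0002]
swing 16 x [-0.0417, 0.0011, 0.0047, 0.0, -0.1074, -0.0]
down 6 x [0.4275, 0.0, 1.1746, 0.0, -0.0, 0.0]
```

View pics/side4.png

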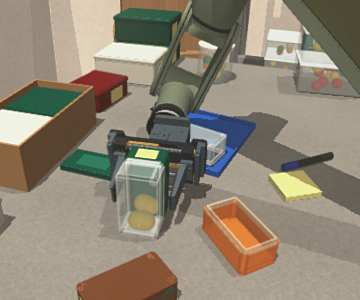

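The block stands on end by itself at crop (140,195), rims closed. Up and swing.

Emit:
{"op": "step_arm", "data": {
  "plan": [1.34, 0, -0.26, 0, 0, 0, 1.34, 0, -0.26, 0, 0, 0, 1.34, 0, -0.26, 0, 0, 0, 1.34, 0, -0.26, 0, 0, 0, 1.34, 0, -0.26, 0, 0, 0]
}}

```text
time_s: 10.4
ee_pos: [554.7, 155.3, 128.8]
ee_rot: [-179.9, -78.5, 95.0]
force: [-0.5, 0.0, -0.2]
gripper_width: 91.2
gripper_force: 0.0
```

Emit:
{"op": "step_arm", "data": {
  "plan": [1.34, 0, -0.26, 0, 0, 0, 1.34, 0, -0.26, 0, 0, 0, -0.04, 0, 0, 0, -0.1074, 0, -0.04, 0, 0, 0, -0.1074, 0, -0.04, 0, 0, 0, -0.1074, 0]
}}

```text
time_s: 10.82
ee_pos: [555.0, 154.4, 153.7]
ee_rot: [-179.9, -59.8, 94.8]
force: [-0.1, -0.3, -0.7]
gripper_width: 91.1
gripper_force: 0.0
```

Emit:
{"op": "step_arm", "data": {
  "plan": [-0.04, 0, 0, 0, -0.1074, 0, -0.04, 0, 0, 0, -0.1074, 0, -0.04, 0, 0, 0, -0.1074, 0, -0.04, 0, 0, 0, -0.1074, 0, -0.04, 0, 0, 0, -0.1074, 0]
}}

```text
time_s: 11.23
ee_pos: [555.0, 153.5, 153.3]
ee_rot: [179.9, -29.0, 95.0]
force: [-0.4, 0.5, -0.7]
gripper_width: 90.9
gripper_force: 0.0
```

Emit:
{"op": "step_arm", "data": {
  "plan": [-0.04, 0, 0, 0, -0.1074, 0, -0.04, 0, 0, 0, -0.1074, 0, -0.04, 0, 0, 0, -0.1074, 0, -0.04, 0, 0, 0, -0.1074, 0, -0.04, 0, 0, 0, -0.1074, 0]
}}

```text
time_s: 11.65
ee_pos: [555.1, 151.9, 152.9]
ee_rot: [179.9, 1.7, 94.9]
force: [-0.2, 0.0, 0.9]
gripper_width: 90.7
gripper_force: 0.0
```

Emit:
{"op": "step_arm", "data": {
  "plan": [-0.04, 0, 0, 0, -0.1074, 0, -0.04, 0, 0, 0, -0.1074, 0, -0.04, 0, 0, 0, -0.1074, 0, 0, 0, 0, 0, 0, 0]
}}

```text
time_s: 11.98
ee_pos: [554.1, 153.9, 150.4]
ee_rot: [-179.8, 20.0, 95.3]
force: [0.1, 1.6, -0.7]
gripper_width: 90.8
gripper_force: 0.0
```

```bash
python3 - <<'E'
from plan import *
s=sensors.state();A=cur();g=A[:3,3]-5*A[:3,2];print(s["force"],s["qpos"].round(1),s["ee_rot"],g)
A=go(A,tgt((555,153,80),95,-20),7,"down")
f=viewer.grab_frame("side");print([(d["location"],d["score"]) for n in("tub_center","tin_center") for d in viewer.pinpoint(n,f)])
print("exp tub",proj(f,(555,175,60)),"tin",proj(f,(555,133,60)))
E
```

```text
[ 0.0617296   1.63508203 -0.70999074] [ 24.7  25.2  93.6 -20.1  69.5  28. ] [-179.84087724   20.01571108   95.2913671 ] [553.93269872 155.61718078 155.12803926]
down 7 x [0.331, 0.0135, 1.0217, -0.0001, 0.0, 0.0007]
[([338.9, 293.4], 0.79), ([237.5, 258.7], 0.68), ([229.7, 354.7], 0.94)]
exp tub [239.31830419 259.33976818] tin [247.95965133 244.62905935]
```

Tub detected at (237.5,258.7) against an expected (239.3,259.3), so they agree. Going down to grip.

Emit:
{"op": "step_arm", "data": {
  "plan": [0.33, 0.01, 1.02, 0, 0, 0, 0.33, 0.01, 1.02, 0, 0, 0, 0.33, 0.01, 1.02, 0, 0, 0, 0.33, 0.01, 1.02, 0, 0, 0]
}}

```text
time_s: 12.47
ee_pos: [555.2, 148.1, 106.8]
ee_rot: [-179.8, 19.9, 95.0]
force: [0.2, -0.7, -0.2]
gripper_width: 90.6
gripper_force: 0.0
```

Emit:
{"op": "step_arm", "data": {
  "plan": [0.33, 0.01, 1.02, 0, 0, 0, 0.33, 0.01, 1.02, 0, 0, 0, 0.33, 0.01, 1.02, 0, 0, 0, 0, 0, 0, 0, 0, 0, 0, 0, 0, 0, 0, 0]
}}

```text
time_s: 12.88
ee_pos: [555.6, 148.0, 75.1]
ee_rot: [-179.8, 20.0, 95.1]
force: [-0.4, -0.4, 0.5]
gripper_width: 91.1
gripper_force: 0.0
```

Emit:
{"op": "step_arm", "data": {
  "plan": [0, 0, 0, 0, 0, 0, 0, 0, 0, 0, 0, 0, 0, 0, 0, 0, 0, 0, 0, 0, 0, 0, 0, 0, 0, 0, 0, 0, 0, 0],
  "hand": 5.5,
  "newtons": 45
}}

```text
time_s: 13.3
ee_pos: [555.9, 148.2, 76.5]
ee_rot: [-179.9, 19.9, 95.0]
force: [-1.7, 0.0, 3.0]
gripper_width: 66.1
gripper_force: 45.0
```

Emit:
{"op": "step_arm", "data": {
  "plan": [0, 0, 0, 0, 0, 0, 0, 0, 0, 0, 0, 0, 0, 0, 0, 0, 0, 0]
}}

```text
time_s: 13.55
ee_pos: [555.9, 148.3, 76.5]
ee_rot: [-179.9, 19.9, 95.0]
force: [-2.6, 0.9, 5.0]
gripper_width: 66.1
gripper_force: 45.0
```

```bash
python3 - <<'E'
from plan import *
s=sensors.state();A=cur();g=A[:3,3]-5*A[:3,2];print(s["force"],s["qpos"].round(1),s["ee_rot"],g,s["gripper_force"])
A=go(A,T(A[:3,3]+[0,0,100],A[:3,:3]),6,"lift")
A=go(A,tgt(A[:3,3]-5*A[:3,2],95,70),25,"turn")
f=viewer.grab_frame("side");cv2.imwrite("pics/side5.png",f["img"][60:360,100:460][...,::-1])
E
```

```text
[-2.641491    0.94482446  4.97704294] [ 24.1  29.5  98.5 -21.7  60.7  31.3] [-179.92099055   19.93994817   95.04135126] [555.71666336 149.95312371  81.19876926] 44.98345280997455
lift 6 x [-0.5684, -0.0022, -1.5667, -0.0, 0.0, -0.0]
turn 25 x [0.0314, 0.0, -0.001, -0.0001, 0.0628, -0.0]
```

View pics/side5.png

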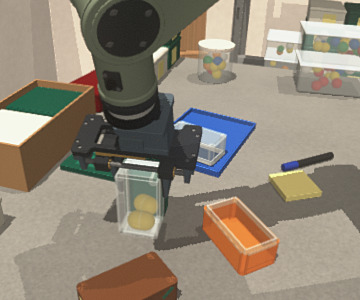

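The grip spans the block's upper half at crop (140,185). Lifting and turning it the second 90° gently.

Emit:
{"op": "step_arm", "data": {
  "plan": [-0.57, 0, -1.57, 0, 0, 0, -0.57, 0, -1.57, 0, 0, 0, -0.57, 0, -1.57, 0, 0, 0]
}}

```text
time_s: 13.85
ee_pos: [555.6, 148.1, 125.5]
ee_rot: [-179.8, 19.9, 95.1]
force: [-0.4, 0.0, -1.8]
gripper_width: 65.5
gripper_force: 45.0
```

Emit:
{"op": "step_arm", "data": {
  "plan": [-0.57, 0, -1.57, 0, 0, 0, -0.57, 0, -1.57, 0, 0, 0, -0.57, 0, -1.57, 0, 0, 0]
}}

```text
time_s: 14.1
ee_pos: [555.8, 148.2, 175.9]
ee_rot: [-179.8, 19.9, 95.1]
force: [0.8, -0.0, -2.6]
gripper_width: 66.0
gripper_force: 45.0
```

Emit:
{"op": "step_arm", "data": {
  "plan": [0.03, 0, 0, 0, 0.0628, 0, 0.03, 0, 0, 0, 0.0628, 0, 0.03, 0, 0, 0, 0.0628, 0, 0.03, 0, 0, 0, 0.0628, 0, 0.03, 0, 0, 0, 0.0628, 0]
}}

```text
time_s: 14.52
ee_pos: [555.8, 149.6, 175.2]
ee_rot: [-179.9, 1.8, 95.0]
force: [-0.6, -0.6, -3.5]
gripper_width: 65.8
gripper_force: 45.0
```

Emit:
{"op": "step_arm", "data": {
  "plan": [0.03, 0, 0, 0, 0.0628, 0, 0.03, 0, 0, 0, 0.0628, 0, 0.03, 0, 0, 0, 0.0628, 0, 0.03, 0, 0, 0, 0.0628, 0, 0.03, 0, 0, 0, 0.0628, 0]
}}

```text
time_s: 14.93
ee_pos: [555.7, 150.6, 175.2]
ee_rot: [-179.9, -16.1, 95.0]
force: [-0.4, 0.8, -2.5]
gripper_width: 65.9
gripper_force: 45.0
```

Emit:
{"op": "step_arm", "data": {
  "plan": [0.03, 0, 0, 0, 0.0628, 0, 0.03, 0, 0, 0, 0.0628, 0, 0.03, 0, 0, 0, 0.0628, 0, 0.03, 0, 0, 0, 0.0628, 0, 0.03, 0, 0, 0, 0.0628, 0]
}}

```text
time_s: 15.35
ee_pos: [555.7, 151.7, 175.7]
ee_rot: [-179.9, -34.1, 94.9]
force: [-0.4, -0.3, -2.7]
gripper_width: 66.1
gripper_force: 45.0
```

Emit:
{"op": "step_arm", "data": {
  "plan": [0.03, 0, 0, 0, 0.0628, 0, 0.03, 0, 0, 0, 0.0628, 0, 0.03, 0, 0, 0, 0.0628, 0, 0.03, 0, 0, 0, 0.0628, 0, 0.03, 0, 0, 0, 0.0628, 0]
}}

```text
time_s: 15.77
ee_pos: [555.7, 152.8, 176.3]
ee_rot: [-179.8, -52.0, 94.9]
force: [-0.6, 0.1, -2.4]
gripper_width: 65.8
gripper_force: 45.0
```

Emit:
{"op": "step_arm", "data": {
  "plan": [0.03, 0, 0, 0, 0.0628, 0, 0.03, 0, 0, 0, 0.0628, 0, 0.03, 0, 0, 0, 0.0628, 0, 0.03, 0, 0, 0, 0.0628, 0, 0.03, 0, 0, 0, 0.0628, 0]
}}

```text
time_s: 16.18
ee_pos: [555.7, 153.7, 177.3]
ee_rot: [-179.6, -70.0, 94.6]
force: [-1.2, 0.2, -2.8]
gripper_width: 65.9
gripper_force: 45.0
```

Emit:
{"op": "step_arm", "data": {
  "plan": [0, 0, 0, 0, 0, 0, 0, 0, 0, 0, 0, 0]
}}

```text
time_s: 16.35
ee_pos: [555.5, 153.8, 177.0]
ee_rot: [-179.3, -69.9, 94.3]
force: [0.8, 0.3, -1.8]
gripper_width: 66.0
gripper_force: 45.0
```

```bash
python3 - <<'E'
from plan import *
s=sensors.state();A=cur();g=A[:3,3]-5*A[:3,2];print(s["force"],s["qpos"].round(1),s["ee_rot"],g,s["gripper_force"])
A=go(A,tgt((g[0],g[1],52),95,70),8,"down")
A=go(A,tgt((g[0],g[1],51),95,70),1,"down1mm")
f=viewer.grab_frame("side");cv2.imwrite("pics/side6.png",f["img"][60:360,100:460][...,::-1])
E
```

```text
[ 0.77326134  0.31005843 -1.84414519] [-15.3  35.9 103.3  61.8  87.3 -51.9] [-179.2755041   -69.87174509   94.30164433] [555.94408186 149.12883965 178.71492031] 44.984523912426084
down 8 x [-1.4876, 0.004, 0.5436, -0.0001, 0.0003, -0.0005]
down1mm 1 x [-0.094, 0.0, 0.0342, 0.0, -0.0, 0.0]
```

View pics/side6.png

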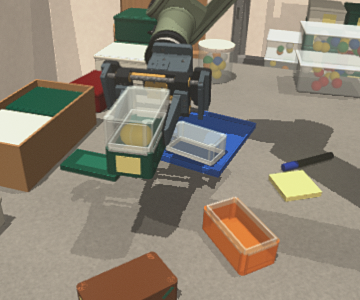

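Turned over: green tin below, tub above, capsules already falling, at crop (138,135). Lowering.

Emit:
{"op": "step_arm", "data": {
  "plan": [-1.49, 0, 0.54, 0, 0, 0, -1.49, 0, 0.54, 0, 0, 0, -1.49, 0, 0.54, 0, 0, 0, -1.49, 0, 0.54, 0, 0, 0]
}}

```text
time_s: 16.73
ee_pos: [555.8, 154.5, 115.4]
ee_rot: [179.8, -69.8, 95.2]
force: [0.5, -0.8, -1.1]
gripper_width: 66.1
gripper_force: 45.0
```

Emit:
{"op": "step_arm", "data": {
  "plan": [-1.49, 0, 0.54, 0, 0, 0, -1.49, 0, 0.54, 0, 0, 0, -1.49, 0, 0.54, 0, 0, 0, -1.49, 0, 0.54, 0, 0, 0, 0, 0, 0, 0, 0, 0]
}}

```text
time_s: 17.15
ee_pos: [555.0, 154.3, 49.9]
ee_rot: [-179.4, -69.8, 94.5]
force: [-0.1, -0.2, -2.6]
gripper_width: 65.4
gripper_force: 45.0
```

Emit:
{"op": "step_arm", "data": {
  "plan": [-0.19, 0, 0.07, 0, 0, 0, -0.19, 0, 0.07, 0, 0, 0, -0.19, 0, 0.07, 0, 0, 0, -0.19, 0, 0.07, 0, 0, 0, 0, 0, 0, 0, 0, 0]
}}

```text
time_s: 17.57
ee_pos: [555.5, 154.2, 44.2]
ee_rot: [-179.9, -70.0, 94.9]
force: [-1.3, -0.9, -2.9]
gripper_width: 65.6
gripper_force: 45.0
```

Emit:
{"op": "step_arm", "data": {
  "plan": [-0.09, 0, 0.03, 0, 0, 0, -0.09, 0, 0.03, 0, 0, 0, -0.09, 0, 0.03, 0, 0, 0, 0, 0, 0, 0, 0, 0]
}}

```text
time_s: 17.9
ee_pos: [555.3, 154.1, 41.0]
ee_rot: [-179.7, -70.0, 94.7]
force: [0.1, 0.4, -2.7]
gripper_width: 65.5
gripper_force: 45.0
```

Emit:
{"op": "step_arm", "data": {
  "plan": [-0.09, 0, 0.03, 0, 0, 0, -0.09, 0, 0.03, 0, 0, 0, -0.09, 0, 0.03, 0, 0, 0, 0, 0, 0, 0, 0, 0]
}}

```text
time_s: 18.23
ee_pos: [555.3, 154.1, 38.1]
ee_rot: [-179.7, -70.0, 94.7]
force: [-0.5, 0.7, -1.8]
gripper_width: 65.8
gripper_force: 45.0
```

Emit:
{"op": "step_arm", "data": {
  "plan": [-0.09, 0, 0.03, 0, 0, 0, 0, 0, 0, 0, 0, 0]
}}

```text
time_s: 18.4
ee_pos: [555.3, 154.0, 37.2]
ee_rot: [-179.7, -70.0, 94.8]
force: [0.1, -0.0, -3.1]
gripper_width: 65.9
gripper_force: 45.0
```

Emit:
{"op": "step_arm", "data": {
  "plan": [-0.09, 0, 0.03, 0, 0, 0, 0, 0, 0, 0, 0, 0]
}}

```text
time_s: 18.57
ee_pos: [555.3, 154.0, 36.3]
ee_rot: [-179.7, -70.0, 94.8]
force: [0.5, 0.9, -2.9]
gripper_width: 65.6
gripper_force: 45.0
```

Emit:
{"op": "step_arm", "data": {
  "plan": [-0.09, 0, 0.03, 0, 0, 0, 0, 0, 0, 0, 0, 0]
}}

```text
time_s: 18.73
ee_pos: [555.4, 154.0, 35.4]
ee_rot: [-179.7, -70.0, 94.8]
force: [-0.2, 0.4, -2.2]
gripper_width: 65.8
gripper_force: 45.0
```

Emit:
{"op": "step_arm", "data": {
  "plan": [-0.09, 0, 0.03, 0, 0, 0, 0, 0, 0, 0, 0, 0]
}}

```text
time_s: 18.9
ee_pos: [555.4, 154.0, 35.4]
ee_rot: [-179.8, -70.1, 94.9]
force: [-0.4, -2.0, 2.4]
gripper_width: 65.7
gripper_force: 45.0
```

It's standing: grasp height 37, contact felt. I'll hold briefly, release, back off, rise and swing to vertical.

Emit:
{"op": "step_arm", "data": {
  "plan": [0, 0, 0, 0, 0, 0, 0, 0, 0, 0, 0, 0, 0, 0, 0, 0, 0, 0, 0, 0, 0, 0, 0, 0, 0, 0, 0, 0, 0, 0],
  "hand": 9.1
}}

```text
time_s: 19.32
ee_pos: [555.3, 154.0, 34.5]
ee_rot: [-179.7, -70.0, 94.8]
force: [-0.5, -0.2, -0.2]
gripper_width: 90.6
gripper_force: 0.0
```

```bash
python3 - <<'E'
from plan import *
s=sensors.state();A=cur();g=A[:3,3]-5*A[:3,2];print(s["force"],s["ee_rot"],g,s["gripper_width"])
A=go(A,T(A[:3,3]-30*A[:3,2],A[:3,:3]),3,"back")
g=A[:3,3]-5*A[:3,2]
A=go(A,tgt((g[0],g[1],170),95,70),7,"up")
A=go(A,tgt((553,170,150),95,0),12,"swing")
f=viewer.grab_frame("side");cv2.imwrite("pics/side7.png",f["img"][60:360,100:460][...,::-1])
E
```

```text
[-0.50013795 -0.2135351  -0.18488785] [-179.728341    -70.02035893   94.77337645] [555.74262883 149.36580498  36.22650837] 90.64506349814644
back 3 x [0.0, 0.0, -1.0, 0.0, 0.0, -0.0]
up 7 x [1.6583, -0.0016, -0.6032, -0.0001, -0.0001, -0.0002]
swing 12 x [0.183, -0.008, 0.4044, -0.0, -0.1018, -0.0]
```

View pics/side7.png

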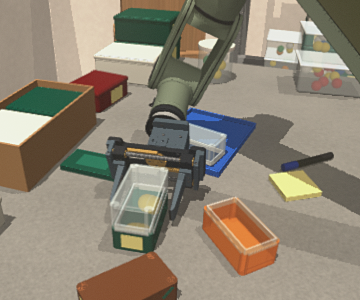

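The pair stands upright, tin below and tub above, rims closed, at crop (140,205). That was my 11th view and the limit was 10, so from here I use numbers only.

Emit:
{"op": "step_arm", "data": {
  "plan": [0, 0, -1, 0, 0, 0, 0, 0, -1, 0, 0, 0, 0, 0, -1, 0, 0, 0, 1.66, 0, -0.6, 0, 0, 0, 1.66, 0, -0.6, 0, 0, 0]
}}

```text
time_s: 19.78
ee_pos: [558.2, 124.4, 80.3]
ee_rot: [-179.6, -70.0, 94.5]
force: [0.5, 0.1, -0.7]
gripper_width: 91.2
gripper_force: 0.0
```

Emit:
{"op": "step_arm", "data": {
  "plan": [1.66, 0, -0.6, 0, 0, 0, 1.66, 0, -0.6, 0, 0, 0, 1.66, 0, -0.6, 0, 0, 0, 1.66, 0, -0.6, 0, 0, 0, 1.66, 0, -0.6, 0, 0, 0]
}}

```text
time_s: 20.2
ee_pos: [558.1, 125.0, 169.6]
ee_rot: [-179.8, -70.0, 94.8]
force: [-0.5, 0.7, -0.5]
gripper_width: 90.7
gripper_force: 0.0
```

Emit:
{"op": "step_arm", "data": {
  "plan": [0.18, -0.01, 0.4, 0, -0.1018, 0, 0.18, -0.01, 0.4, 0, -0.1018, 0, 0.18, -0.01, 0.4, 0, -0.1018, 0, 0.18, -0.01, 0.4, 0, -0.1018, 0]
}}

```text
time_s: 20.53
ee_pos: [556.7, 141.8, 167.9]
ee_rot: [180.0, -46.4, 94.9]
force: [0.2, 0.6, 0.6]
gripper_width: 90.7
gripper_force: 0.0
```

Emit:
{"op": "step_arm", "data": {
  "plan": [0.18, -0.01, 0.4, 0, -0.1018, 0, 0.18, -0.01, 0.4, 0, -0.1018, 0, 0.18, -0.01, 0.4, 0, -0.1018, 0, 0.18, -0.01, 0.4, 0, -0.1018, 0]
}}

```text
time_s: 20.87
ee_pos: [555.0, 157.5, 160.3]
ee_rot: [179.9, -23.1, 94.9]
force: [-0.6, 0.4, -0.8]
gripper_width: 90.9
gripper_force: 0.0
```

Emit:
{"op": "step_arm", "data": {
  "plan": [0.18, -0.01, 0.4, 0, -0.1018, 0, 0.18, -0.01, 0.4, 0, -0.1018, 0, 0.18, -0.01, 0.4, 0, -0.1018, 0, 0.18, -0.01, 0.4, 0, -0.1018, 0, 0, 0, 0, 0, 0, 0]
}}

```text
time_s: 21.28
ee_pos: [552.6, 172.0, 145.6]
ee_rot: [-179.9, 0.1, 95.2]
force: [-0.2, 0.8, -0.4]
gripper_width: 91.2
gripper_force: 0.0
```

```bash
python3 - <<'E'
from plan import *
s=sensors.state();A=cur();g=A[:3,3]-5*A[:3,2];print(s["force"],s["ee_rot"],g,s["qpos"].round(1))
A=go(A,tgt((553.2,170.4,69.5),95,0),6,"down")
for n in("side","top"):
    f=viewer.grab_frame(n)
    for o,z in(("tub_center",(553.2,170.4,62)),("tin_center",(553.2,170.4,20))):
        print(n,o,[(d["location"],round(d["score"],2)) for d in viewer.pinpoint(o,f)],"exp",proj(f,z))
E
```

```text
[-0.23944417  0.78222828 -0.37623397] [-1.79939232e+02  9.27585772e-02  9.52239865e+01] [552.64281271 172.01847558 150.59396896] [16.2 22.3 96.1 -0.1 61.7 11. ]
down 6 x [-0.0263, 0.0078, 1.3516, -0.0002, 0.0003, 0.0007]
side tub_center [([337.1, 294.1], 0.9)] exp [241.34695662 256.87230456]
side tin_center [([229.0, 354.1], 0.75)] exp [241.7795439  277.09169918]
top tub_center [([201.7, 220.2], 0.84), ([203.8, 306.0], 0.83)] exp [200.77631271 220.28690434]
top tin_center [([128.9, 238.6], 0.67)] exp [205.32831975 224.00902736]
```

The tub is where I expected it. Descending and gripping the tub only.

Emit:
{"op": "step_arm", "data": {
  "plan": [-0.03, 0.01, 1.35, 0, 0, 0, -0.03, 0.01, 1.35, 0, 0, 0, -0.03, 0.01, 1.35, 0, 0, 0, -0.03, 0.01, 1.35, 0, 0, 0, -0.03, 0.01, 1.35, 0, 0, 0]
}}

```text
time_s: 22.0
ee_pos: [553.7, 166.8, 77.3]
ee_rot: [-179.9, -0.1, 94.9]
force: [0.1, 0.3, -0.7]
gripper_width: 91.1
gripper_force: 0.0
```

Emit:
{"op": "step_arm", "data": {
  "plan": [-0.03, 0.01, 1.35, 0, 0, 0, 0, 0, 0, 0, 0, 0, 0, 0, 0, 0, 0, 0]
}}

```text
time_s: 22.25
ee_pos: [553.4, 166.7, 63.9]
ee_rot: [-179.8, -0.0, 94.9]
force: [0.1, -0.3, -0.7]
gripper_width: 90.7
gripper_force: 0.0
```

Emit:
{"op": "step_arm", "data": {
  "plan": [0, 0, 0, 0, 0, 0, 0, 0, 0, 0, 0, 0, 0, 0, 0, 0, 0, 0, 0, 0, 0, 0, 0, 0, 0, 0, 0, 0, 0, 0],
  "hand": 5.5,
  "newtons": 20
}}

```text
time_s: 22.67
ee_pos: [553.9, 168.0, 64.9]
ee_rot: [-180.0, -0.0, 95.0]
force: [0.3, -0.5, 2.3]
gripper_width: 65.7
gripper_force: 20.0
```

Emit:
{"op": "step_arm", "data": {
  "plan": [0, 0, 0, 0, 0, 0, 0, 0, 0, 0, 0, 0, 0, 0, 0, 0, 0, 0]
}}

```text
time_s: 22.92
ee_pos: [553.9, 168.0, 64.9]
ee_rot: [-180.0, -0.0, 95.0]
force: [-1.1, -1.1, 4.8]
gripper_width: 65.8
gripper_force: 20.0
```

```bash
python3 - <<'E'
from plan import *
s=sensors.state();A=cur();g=A[:3,3]-5*A[:3,2];print(s["force"],s["ee_rot"],g,s["gripper_force"],s["gripper_width"])
A=go(A,T(A[:3,3]+[0,0,20],A[:3,:3]),10,"lift slow")
E
```

```text
[-1.0724164  -1.09175278  4.84923135] [-1.79979253e+02 -2.64209150e-02  9.50335829e+01] [553.94578261 167.96742253  69.91769176] 19.998051188886166 65.8379316992547
lift slow 10 x [0.0001, -0.0001, -0.2, 0.0, 0.0, 0.0]
```

Emit:
{"op": "step_arm", "data": {
  "plan": [0, 0, -0.2, 0, 0, 0, 0, 0, -0.2, 0, 0, 0, 0, 0, -0.2, 0, 0, 0, 0, 0, -0.2, 0, 0, 0, 0, 0, -0.2, 0, 0, 0]
}}

```text
time_s: 23.33
ee_pos: [553.4, 167.9, 74.1]
ee_rot: [-179.9, -0.0, 95.0]
force: [0.2, 0.4, -1.0]
gripper_width: 65.8
gripper_force: 20.0
```

Emit:
{"op": "step_arm", "data": {
  "plan": [0, 0, -0.5, 0, 0, 0, 0, 0, -1, 0, 0, 0, 0, 0, -1.5, 0, 0, 0, 0, 0, -2, 0, 0, 0, 0, 0, -2, 0, 0, 0]
}}

```text
time_s: 23.75
ee_pos: [553.5, 167.8, 145.5]
ee_rot: [-179.9, -0.0, 95.0]
force: [-0.1, -0.8, -0.3]
gripper_width: 65.9
gripper_force: 20.0
```

Emit:
{"op": "step_arm", "data": {
  "plan": [0, 0, -2, 0, 0, 0, 0, 0, -1, 0, 0, 0, 0, 0, 0, 0, 0, 0]
}}

```text
time_s: 24.0
ee_pos: [555.3, 168.3, 177.4]
ee_rot: [179.7, -0.1, 95.0]
force: [1.0, -0.0, -0.8]
gripper_width: 65.7
gripper_force: 20.0
```

```bash
python3 - <<'E'
from plan import *
s=sensors.state();A=cur();g=A[:3,3]-5*A[:3,2];print(s["force"],s["ee_rot"],g,s["gripper_force"],s["gripper_width"])
for n in("side","top"):
    f=viewer.grab_frame(n)
    for o in("tub_center","tin_center","tin_mouth","capsule1_center","tray_free","tray_in","empty_tub"):
        print(n,o,[(d["location"],round(d["score"],2)) for d in viewer.pinpoint(o,f)])
    print("exp tub",proj(f,(553.2,170.4,g[2]-8)),"tinmouth",proj(f,(553.2,170.4,40)),"free",proj(f,(509.9,-204.6,3)),"empty",proj(f,(523,-89,3)))
A=go(A,tgt((509.9,-204.6,175),-11.5,0),22,"carry")
A=go(A,tgt((509.9,-204.6,45),-11.5,0),9,"down")
E
```

```text
[ 0.95480427 -0.02613699 -0.81346899] [ 1.79738950e+02 -8.68089465e-02  9.50285793e+01] [555.27979172 168.29940307 182.43204768] 19.99783454462886 65.69758405754479
side tub_center [([335.6, 294.9], 0.81), ([236.6, 192.6], 0.66)]
side tin_center [([241.2, 281.1], 0.74), ([227.0, 357.1], 0.6)]
side tin_mouth [([242.2, 265.7], 0.85), ([230.1, 361.7], 0.68)]
side capsule1_center [([248.9, 262.0], 0.66)]
side tray_free [([312.7, 191.5], 0.76)]
side tray_in [([302.1, 198.1], 0.77)]
side empty_tub [([293.0, 209.3], 0.7)]
exp tub [240.12822109 195.11503462] tinmouth [241.57524654 267.64080893] free [311.23322585 189.47923014] empty [295.11420384 211.91849539]
top tub_center [([187.2, 208.2], 0.9), ([206.2, 308.1], 0.83)]
top tin_center [([206.1, 220.6], 0.79)]
top tin_mouth [([202.3, 225.4], 0.61)]
top capsule1_center [([225.3, 223.8], 0.61)]
top tray_free [([403.0, 249.1], 0.81), ([205.5, 222.4], 0.49)]
top tray_in [([372.9, 236.7], 0.7)]
top empty_tub [([336.7, 241.3], 0.86)]
exp tub [185.58166216 207.83673856] tinmouth [203.22357177 222.2884363 ] free [401.32583455 246.07796396] empty [341.46727718 239.95106712]
carry 22 x [-1.5417, 1.2427, 0.0341, 0.0001, -0.0002, 0.0845]
down 9 x [-0.0, 0.0, 1.4444, 0.0, 0.0, -0.0]
```

The tub is held, a capsule shows in the tin, and tray_free agrees with my estimate within 3 px. Carrying it over.

Emit:
{"op": "step_arm", "data": {
  "plan": [-1.54, 1.24, 0.03, 0, 0, 0.0845, -1.54, 1.24, 0.03, 0, 0, 0.0845, -1.54, 1.24, 0.03, 0, 0, 0.0845, -1.54, 1.24, 0.03, 0, 0, 0.0845, -1.54, 1.24, 0.03, 0, 0, 0.0845]
}}

```text
time_s: 25.22
ee_pos: [609.6, 86.0, 172.6]
ee_rot: [-179.9, 0.0, 70.6]
force: [0.0, 0.3, -0.9]
gripper_width: 65.9
gripper_force: 20.0
```

Emit:
{"op": "step_arm", "data": {
  "plan": [-1.54, 1.24, 0.03, 0, 0, 0.0845, -1.54, 1.24, 0.03, 0, 0, 0.0845, -1.54, 1.24, 0.03, 0, 0, 0.0845, -1.54, 1.24, 0.03, 0, 0, 0.0845, -1.54, 1.24, 0.03, 0, 0, 0.0845]
}}

```text
time_s: 25.63
ee_pos: [626.2, -11.0, 171.0]
ee_rot: [-179.9, 0.0, 46.4]
force: [-0.1, 0.1, -1.0]
gripper_width: 65.9
gripper_force: 20.0
```

Emit:
{"op": "step_arm", "data": {
  "plan": [-1.54, 1.24, 0.03, 0, 0, 0.0845, -1.54, 1.24, 0.03, 0, 0, 0.0845, -1.54, 1.24, 0.03, 0, 0, 0.0845, -1.54, 1.24, 0.03, 0, 0, 0.0845, -1.54, 1.24, 0.03, 0, 0, 0.0845]
}}

```text
time_s: 26.05
ee_pos: [601.7, -106.2, 169.5]
ee_rot: [-180.0, 0.1, 22.2]
force: [0.2, -1.0, -0.8]
gripper_width: 65.7
gripper_force: 20.0
```

Emit:
{"op": "step_arm", "data": {
  "plan": [-1.54, 1.24, 0.03, 0, 0, 0.0845, -1.54, 1.24, 0.03, 0, 0, 0.0845, -1.54, 1.24, 0.03, 0, 0, 0.0845, -1.54, 1.24, 0.03, 0, 0, 0.0845, -1.54, 1.24, 0.03, 0, 0, 0.0845]
}}

```text
time_s: 26.47
ee_pos: [540.3, -182.9, 168.1]
ee_rot: [180.0, 0.1, -2.1]
force: [0.1, -0.3, -1.4]
gripper_width: 65.7
gripper_force: 20.0
```

Emit:
{"op": "step_arm", "data": {
  "plan": [-1.54, 1.24, 0.03, 0, 0, 0.0845, -1.54, 1.24, 0.03, 0, 0, 0.0845, 0, 0, 0, 0, 0, 0, 0, 0, 0, 0, 0, 0]
}}

```text
time_s: 26.8
ee_pos: [508.0, -204.9, 167.9]
ee_rot: [-180.0, 0.1, -11.5]
force: [-0.2, -0.0, -1.1]
gripper_width: 65.8
gripper_force: 20.0
```

```bash
python3 - <<'E'
from plan import *
s=sensors.state();A=cur();g=A[:3,3]-5*A[:3,2];print(s["force"],s["ee_rot"],g,s["gripper_force"],s["gripper_width"],s["qpos"].round(1))
A=go(A,tgt((509.9,-204.6,45),-11.5,0),10,"down")
E
```

```text
[-0.17012263 -0.00347296 -1.14583947] [-1.79992613e+02  5.37696056e-02 -1.15085055e+01] [ 507.96046813 -204.85206501  172.87647317] 19.997964184731245 65.772958080181 [-23.2  18.5  98.5  -0.   63.   78.3]
down 10 x [0.0192, -0.0062, 1.2788, -0.0, 0.0001, -0.0]
```

Emit:
{"op": "step_arm", "data": {
  "plan": [0.02, -0.01, 1.28, 0, 0, 0, 0.02, -0.01, 1.28, 0, 0, 0, 0.02, -0.01, 1.28, 0, 0, 0, 0.02, -0.01, 1.28, 0, 0, 0, 0.02, -0.01, 1.28, 0, 0, 0]
}}

```text
time_s: 27.22
ee_pos: [510.5, -203.6, 103.2]
ee_rot: [-180.0, 0.0, -11.4]
force: [-0.1, -0.4, -0.5]
gripper_width: 66.0
gripper_force: 20.0
```

Emit:
{"op": "step_arm", "data": {
  "plan": [0.02, -0.01, 1.28, 0, 0, 0, 0.02, -0.01, 1.28, 0, 0, 0, 0.02, -0.01, 1.28, 0, 0, 0, 0.02, -0.01, 1.28, 0, 0, 0, 0.02, -0.01, 1.28, 0, 0, 0]
}}

```text
time_s: 27.63
ee_pos: [511.6, -203.3, 39.0]
ee_rot: [-180.0, 0.0, -11.4]
force: [-0.4, -0.7, -0.6]
gripper_width: 66.2
gripper_force: 20.0
```

Emit:
{"op": "step_arm", "data": {
  "plan": [0, 0, 0.1, 0, 0, 0, 0, 0, 0.1, 0, 0, 0, 0, 0, 0.1, 0, 0, 0, 0, 0, 0.1, 0, 0, 0, 0, 0, 0, 0, 0, 0]
}}

```text
time_s: 28.05
ee_pos: [510.7, -203.9, 36.2]
ee_rot: [180.0, 0.0, -11.5]
force: [0.0, -0.7, -1.4]
gripper_width: 66.0
gripper_force: 20.0
```

Emit:
{"op": "step_arm", "data": {
  "plan": [0, 0, 0.1, 0, 0, 0, 0, 0, 0.1, 0, 0, 0, 0, 0, 0, 0, 0, 0]
}}

```text
time_s: 28.3
ee_pos: [510.1, -203.9, 33.7]
ee_rot: [180.0, 0.1, -11.5]
force: [0.2, 0.3, -1.2]
gripper_width: 65.9
gripper_force: 20.0
```

Grasp height is 38.7; contact should come near 37.

Emit:
{"op": "step_arm", "data": {
  "plan": [0, 0, 0.1, 0, 0, 0, 0, 0, 0, 0, 0, 0]
}}

```text
time_s: 28.47
ee_pos: [510.1, -203.9, 32.5]
ee_rot: [180.0, 0.1, -11.5]
force: [-0.6, -0.2, -1.6]
gripper_width: 65.9
gripper_force: 20.0
```

Emit:
{"op": "step_arm", "data": {
  "plan": [0, 0, 0.1, 0, 0, 0, 0, 0, 0, 0, 0, 0]
}}

```text
time_s: 28.63
ee_pos: [510.2, -203.9, 31.9]
ee_rot: [180.0, 0.1, -11.5]
force: [-0.3, 1.0, 1.9]
gripper_width: 66.1
gripper_force: 20.0
```

Emit:
{"op": "step_arm", "data": {
  "plan": [0, 0, 0.05, 0, 0, 0, 0, 0, 0, 0, 0, 0]
}}

```text
time_s: 28.8
ee_pos: [510.2, -204.0, 31.9]
ee_rot: [180.0, 0.1, -11.5]
force: [-3.2, 0.4, 5.8]
gripper_width: 65.6
gripper_force: 20.0
```

Contact. I'll open moderately, since the neighbouring tub is close, then rise.

Emit:
{"op": "step_arm", "data": {
  "plan": [0, 0, -0.05, 0, 0, 0, 0, 0, 0, 0, 0, 0, 0, 0, 0, 0, 0, 0, 0, 0, 0, 0, 0, 0, 0, 0, 0, 0, 0, 0],
  "hand": 8.2
}}

```text
time_s: 29.22
ee_pos: [510.1, -203.9, 31.4]
ee_rot: [180.0, 0.1, -11.5]
force: [-0.2, 0.1, 0.4]
gripper_width: 82.1
gripper_force: 0.0
```

Emit:
{"op": "step_arm", "data": {
  "plan": [0, 0, -0.5, 0, 0, 0, 0, 0, -1, 0, 0, 0, 0, 0, -2, 0, 0, 0, 0, 0, -3, 0, 0, 0, 0, 0, -3, 0, 0, 0]
}}

```text
time_s: 29.63
ee_pos: [509.9, -203.7, 128.0]
ee_rot: [-180.0, 0.2, -11.5]
force: [1.1, -0.7, 0.5]
gripper_width: 81.9
gripper_force: 0.0
```

Emit:
{"op": "step_arm", "data": {
  "plan": [0, 0, -3, 0, 0, 0, 0, 0, -2, 0, 0, 0, 0, 0, 0, 0, 0, 0, 0, 0, 0, 0, 0, 0]
}}

```text
time_s: 29.97
ee_pos: [511.0, -204.2, 178.5]
ee_rot: [179.9, -0.1, -11.5]
force: [-1.1, -0.1, -0.3]
gripper_width: 82.3
gripper_force: 0.0
```

```bash
python3 - <<'E'
from plan import *
s=sensors.state();print(s["force"],s["ee_pos"],s["gripper_width"])
for n in("side","top"):
    f=viewer.grab_frame(n)
    for o in("tub_center","tin_center","capsule1_center","empty_tub","tin_lid"):
        print(n,o,[(d["location"],round(d["score"],2)) for d in viewer.pinpoint(o,f)])
    print("exp tub",proj(f,(512,-204,29)),"tin",proj(f,(553.2,170.4,20)))
E
```

```text
[-1.11565065 -0.05924718 -0.32134263] [ 511.00326182 -204.15931002  178.5488404 ] 82.32628713960841
side tub_center [([309.7, 178.4], 0.64), ([337.4, 294.4], 0.56)]
side tin_center [([228.6, 354.5], 0.85)]
side capsule1_center [([247.7, 265.3], 0.63)]
side empty_tub []
side tin_lid [([192.9, 222.5], 0.77)]
exp tub [311.10256683 179.88662399] tin [241.7795439  277.09169918]
top tub_center [([207.5, 306.1], 0.89), ([403.1, 244.5], 0.87)]
top tin_center [([206.4, 222.1], 0.92), ([132.1, 238.1], 0.68)]
top capsule1_center [([223.0, 227.0], 0.59)]
top empty_tub [([336.4, 238.9], 0.64)]
top tin_lid [([279.6, 150.7], 0.75)]
exp tub [404.93509894 243.49041868] tin [205.32831975 224.00902736]
```

Everything is where it should be. One numeric check that both capsules are in the tin, then hand in.

```bash
python3 - <<'E'
from plan import *
f=viewer.grab_frame("top");h=cv2.cvtColor(f["img"],cv2.COLOR_RGB2HSV)
m=cv2.inRange(h,(18,90,70),(35,255,255));m[:, :165]=0;m[:,250:]=0;m[:175]=0;m[265:]=0
n,l,s,c=cv2.connectedComponentsWithStats(m)
for i in range(1,n):
    if s[i,4]>20: p=at(f,c[i],22);print(s[i],p.round(),"in tin",(p-[553.2,170.4,22]).round(1))
E
```

```text
[217 213  18  24 336] [552. 132.  22.] in tin [ -0.9 -38.3   0. ]
[177 215  19  25 390] [547. 207.  22.] in tin [-6.  36.9  0. ]
```

Two capsules, one towards each end of the tin.

```bash
python3 -c "
from workcell import env
print(env.job_done())"
```

```text
the job is handed in; nothing more can be done
None
```

I handed the job in with no verdict shown: camera checks put the tin upright with both capsules in it and the tub mouth-down in the tray's free half, after about 30 s; I viewed 11 pictures, one over the limit of 10.

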